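# Square up the bun tin and clip on its batch tag

## Task

On the dispatch bench, slide the tin of buns fully home into the metal corner stop, square and flush against both fences, with its wire loop still facing the open side. Then pick up the wooden batch tag and press the sprung gate of its snap hook onto the upright bar of the tin's loop until the bar is inside the hook and the gate has snapped shut behind it. Let go so that the tag hangs loose from the loop, with the tin still flush in the corner, and leave the shaker, bowl and brush where they are.

Things in the scene. Friction and masses are not known exactly. Their poses are not given: they have to be found in the camera images.
- corner: Fixed L-shaped corner stop of aluminium bar, 14 mm thick, 30 mm high, turned by up to 0.2 rad. Origin: the inner corner at bench height. The back fence runs 220 mm along +y with its inner face at x = 0; the side fence runs 115 mm along -x with its inner face at y = 0. The tin belongs in the quarter x < 0, y > 0.
- tin: Loose dark-steel tin of six buns, 0.45 to 0.8 kg, 100 mm (x) by 160 mm (y), 60 mm high, full almost to the rim. Origin: underside centre. Its -x wall carries a wire loop. Starts 30 to 80 mm short of home in x and y, turned up to 0.2 rad from the corner; home, its origin is at x = -50, y = +80 mm in the corner's frame, axes parallel. It slides on the bench; no lifting needed.
- eye (a point): Middle of the upright bar of the steel loop on the middle of the tin's -x wall: 96 mm to -x of the tin's origin (46 mm out from the wall), 37.5 mm above the bench. The bar is round, 6 mm thick, free from 25 to 50 mm above the bench; level wires 6 mm thick at 22 and 53 mm height join its ends to the wall.
- tag: Loose batch tag, 70 g, flat on the bench: wooden fob 56 (x) by 26 (y) by 12 mm thick, gripped across its width, with a rigid steel snap hook on its +x end. Origin: underside centre of the fob. The hook is a U of 8 mm bar lying in the x-y plane, open to +x, 42 mm wide outside: inner faces of its arms at y = +13 and -13 mm, of its bottom at x = 41 mm; arm tips at x = 87 mm.
- hook_mouth (a point): Middle of the hook's mouth, on the centre line of the shut gate: 79 mm to +x of the tag's origin, y = 0, 4 mm above its underside.
- hook_inside (a point): Middle of the space inside the hook: 60 mm to +x of the tag's origin, y = 0, 4 mm above its underside. With the loop's bar at the bottom of the hook, the bar's axis is at x = 44 mm in the tag's frame.
- gate (a joint): Sprung gate, a brass bar 5 mm thick across the hook's mouth, hinged at the +y arm (x = 79, y = 17 mm), free end at the -y arm. 0 = shut (cannot swing outward), up to 1.25 rad swung inward. 1 to 4 N at the bar opens it; it passes most easily 0 to 5 mm to -y of the middle, and the gate springs shut once the bar axis is at about x = 48 mm or less in the tag's frame.
- shaker: Bystander: metal shaker, 60 mm across, 110 mm high, behind the back fence. Origin: underside centre.
- bowl: Bystander: steel bowl, 120 mm across, 55 mm high, at the +y side of the tin. Origin: underside centre.
- brush: Bystander: pastry brush lying behind the fences. Origin: underside centre.
Mind the look-alikes: they are no part of the job. Of the things like the tag, leave any that is purple; of the rest the smaller one is meant. Leave any green look-alike of the tin alone.

How it is judged (in metres and radians):
On the way, in this order (a step that is already met when the one before it is completed fails the run):
1. the tin is home in the corner: within 3 mm of both fences, square to them within 0.03 rad, its loop on the open side (x of tin in the frame of corner between -0.053 and -0.045 m and y of tin in the frame of corner between 0.075 and 0.083 m and angle between the x axis of tin and the x axis of corner, either way round below 0.03 rad and x of eye in the frame of corner below -0.1 m), for 0.2 s.
2. the tag is lifted off the bench (height (world z) of tag above 0.015 m), for 0.1 s.
3. the gate is swung inward at the loop's bar (value of joint gate above 0.3 rad and distance between eye and hook_inside below 0.035 m).
4. the bar is inside the hook and the gate has snapped shut (value of joint gate below 0.12 rad and x of eye in the frame of tag between 0.035 and 0.075 m and y of eye in the frame of tag between -0.016 and 0.016 m and z of eye in the frame of tag between -0.014 and 0.03 m), for 0.2 s.
At the end, for the whole second after the job is handed in: The tin stands flat in the corner, within 3 mm of both fences, square within 0.03 rad, loop on the open side; the loop's bar is inside the snap hook (their middles within 35 mm) with the gate shut (under 0.12 rad); the tag hangs loose on the loop, tin and tag at rest (all of step 1 and value of joint gate below 0.12 rad and x of eye in the frame of tag between 0.025 and 0.085 m and distance between eye and hook_inside below 0.035 m and linear speed of tag below 0.03 m/s and linear speed of tin below 0.02 m/s and angle between tin's own z axis and vertical below 0.05 rad and z of eye in the frame of tag between -0.014 and 0.03 m); the robot touches nothing.
It fails at once if a bystander is shifted by more than 30 mm (distance of any of shaker, bowl, brush from where it was at the start of the episode above 0.03 m).
It fails at once if the tin is tipped by more than 0.35 rad (angle between tin's own z axis and vertical above 0.35 rad).
It also fails if it takes over 67 s, if anything falls off the work surface, if the arm or the gripper's body presses on something with over 40 N, if the wrist force passes 120 N, or if a joint passes its speed limit or range.

## Robot

A 6-joint arm with a two-finger parallel gripper is mounted at the origin on the work surface. World frame = base frame: x ahead of the robot, y to its left, z up, the work surface at z = 0. Lengths are in mm, angles in degrees, forces in N, time in s.
With the tool pointing down it reaches from about 375 to 975 mm from the base axis. Payload 3.8 kg.
Tool frame: the origin (TCP) lies on the centre line of the jaws, within the pads' length; the fingertips stand 8 mm ahead of it and the grasp point (between the pads) lies 11 mm behind it (arm.finger_overhang is the x of the fingertips in the tool frame, in mm); x points along the fingers, y is the direction in which the jaws open and shut, and the axes are right-handed (so a half turn about x gives the same grasp; the last joint's range is limited). The gripper opens to 85 mm and grips with 20 to 120 N. Pads are 22 mm wide; open, the fingers measure 114 mm over their backs; the gripper's body (76 mm by 85 mm) begins 54 mm behind the grasp point. The pads swing forward as they close: fully open they stand 13 mm farther back than shut.
Start: joints at [66.526, 15.12, 91.902, -0, 72.978, -2.114], TCP at [245.849, 628.631, 239.28] pointing down, gripper open.
Joint ranges: [-150.88, 150.88], [-54.13, 125.18], [17.81, 147.31], [-75.09, 255.09], [0, 152.58], [-146.25, 146.25]. Speed limits (degrees/s): [147.25, 147.25, 180, 180, 180, 180].

## Interface

Orientations are given as a 3x3 rotation matrix whose columns are the frame's x, y, z axes.
In Python, from station import monitor, eyes, order, finder, arm gives the robot as it stands.
- The arm moves only by the tool move_arm, never from a script. Its argument "plan" is a list of rows, each a list of 5 numbers: the shift along the tool's x, y, z as a fraction of full scale, then the turn about the tool's x as a fraction of full scale, then the closure, from 0 (fully open) to 1 (shut). A call has exactly 8 rows; each row shifts and turns the pose as measured when the row begins, along the tool's axes as they then stand; what a row does not reach is not made up. Full scale, the value 1, is 25 cm for a shift and 1.5 rad for a turn. A row lasts 1/10 s, in which the tool goes at most 50 mm and 8.59 degrees, less where a joint would pass 70% of its speed; a pose out of reach is approached as far as the arm can. A call with a number of a shift or a turn outside -1 to 1 is refused whole. A call with a gripper value outside its range is refused whole. The fingers move at their own pace and stop on an object; "force" is the grip in N (left out, the last holds). Time passes only in rows, so rows that do not move let the fingers close, or fill a call up. It gives the time, the measured TCP pose, the force and the opening at its end, in the units of the state.
- monitor.observe(): the state, without advancing time (a new reading comes with each control period).
- eyes.read_camera(name): name is "scene" or "top"; returns a dict with "image" (420x560x3 uint8, red, green, blue), "range_z" (420x560 float32, mm along the optical axis (not along the pixel's ray), 0 where there is no reading), "fx", "fy", "cx", "cy" (pixels), "k1" (the pictures are not rectified: a ray, as slopes to the right and down, at radius r is drawn at 1 + k1 r^2 times it, then the intrinsics apply), "position" and "attitude" of the camera in the world. Camera axes: x right, y up, looking along -z (the intrinsics and any distortion apply to the point x, -y, -z); pixel columns grow to the right and rows downward; lengths in mm; the calibration is good to about 2 mm. A picture is of the moment at which its call begins.
- order.sign_off(): hands the job in, once; it reports no verdict.
Trained networks look in the newest picture that a camera, given by its name, has taken for a name from the list of things; names that differ only in an ending like _2 or _b are one class to them, and where a whole thing is asked for, a point or a joint stands for the part that bears it (a point fixed in the world has none). Each returns a list of dicts, best first, with "p" (0 to 1); they miss things now and then, are a little off and sometimes report something else, mostly with a low value. They report only what shows in the picture. A call takes as long as a camera call. They do not tell look-alikes from the thing itself.
- finder.recognise(camera, query): "position" ([x, y, z] in mm, in world coordinates, good to about 4 mm: the middle of the surface that is visible of it).
- finder.outline_of(camera, query): "mask" (420x560 bool, what is visible of it).
The state is a dict: "time": time; "joint_pos": joint angles; "qd": joint speeds; "effort": joint torques, N m; "ee_pos": TCP position; "tcp_rot": TCP orientation; "ft_force": force on the tool from outside, world axes, zero at the start; "ft_torque": the same for the moment, N m; "width": opening from 0.0 (shut) to 1.0 (fully open).
Only numpy, scipy, OpenCV 4.12 (cv2) and the standard library are available. Lean on these libraries where they do the work, as an engineer would, in place of code of your own. Each camera call takes 0.05 s, during which the arm holds its last target.

## Working session

There is one attempt and no reset: what is moved stays moved. The work goes in short steps, Python scripts to look and compute and a tool call to move; the robot and the scene stay as the last step left them, time stands still between calls to the robot, and variables do not carry over. Pictures are saved under pics/ and viewed, and the job is handed in when it is done.

Besides the shell and the picture viewer there is one more tool, called after "Call:" by a JSON object that holds its "op" and its "data", one argument or row to a line. move_arm: Moves the arm, as the interface text tells. Its arguments: {"type":"object","properties":{"plan":{"type":"array"},"force":{"type":"number"}},"required":["plan"]}

```bash
ls; mkdir -p pics; python3 - <<'E'
from station import monitor, eyes, order, finder, arm
import cv2,numpy as np
print(monitor.observe())
for c in("scene","top"):
    d=eyes.read_camera(c); cv2.imwrite(f"pics/{c}0.png",d["image"][:,:,::-1])
    print(c,{k:(v.tolist() if hasattr(v,'tolist') else v) for k,v in d.items() if k not in("image","range_z")})
    for q in("corner","tin","eye","tag","hook_mouth","shaker","bowl","brush"):
        print(q,[(np.round(r["position"]).tolist(),round(r["p"],2)) for r in finder.recognise(c,q)])
E
```

```text
pics
{'time': 0.0, 'joint_pos': array([ 6.65272884e+01,  1.51684711e+01,  9.19812084e+01, -4.30836835e-04,
        7.29781535e+01, -2.11481865e+00]), 'qd': array([-0.00105629, -0.02146667,  0.01242517, -0.05119307,  0.06963566,
        0.02463619]), 'effort': array([-6.18599242e-04, -5.15101683e+01, -3.67315328e+01, -8.48702484e-05,
        1.31618659e-02,  1.01187496e-05]), 'ee_pos': array([245.55494476, 627.98168924, 237.97053126]), 'tcp_rot': array([[-8.82081295e-04,  3.64189406e-01,  9.31324486e-01],
       [-2.04934463e-03,  9.31322234e-01, -3.64190467e-01],
       [-9.99997511e-01, -2.22985044e-03, -7.51523167e-05]]), 'ft_force': array([ 0.42617239, -0.04125711, -0.05652608]), 'ft_torque': array([ 0.0226562 ,  0.04983787, -0.02930136]), 'width': 1.0056612091689523}
scene {'fx': 536.1975154457181, 'fy': 536.1975154457181, 'cx': 280.7286726847377, 'cy': 208.18059398945127, 'k1': -0.17553029948041882, 'position': [1372.867804108969, 224.89758390292766, 1063.3110450809886], 'attitude': [[-0.18420319054181028, -0.7528762212639059, 0.6318596205246857], [0.9828713740374124, -0.1373343
[... 820 characters left out ...]
855527247, -0.1428133223268336], [-0.9996755747641098, 0.01794645878566821, -0.018074009989520166], [-0.015321971217731722, 0.14313473397164062, 0.9895846023099142]]}
corner [([678.0, 1.0, 33.0], 0.9)]
tin [([411.0, 320.0, 52.0], 0.72), ([575.0, 82.0, 54.0], 0.65), ([491.0, -122.0, 9.0], 0.58)]
eye [([575.0, 83.0, 53.0], 0.56), ([730.0, -160.0, 22.0], 0.35)]
tag [([522.0, -306.0, 12.0], 0.9), ([331.0, -192.0, 13.0], 0.71), ([492.0, -124.0, 13.0], 0.6)]
hook_mouth [([489.0, -122.0, 5.0], 0.97), ([332.0, -189.0, 12.0], 0.82), ([518.0, -306.0, 12.0], 0.63)]
shaker [([758.0, 42.0, 106.0], 0.61)]
bowl [([647.0, 375.0, 27.0], 0.67), ([681.0, 2.0, 33.0], 0.38)]
brush [([725.0, -159.0, 23.0], 0.74)]
```

View pics/scene0.png

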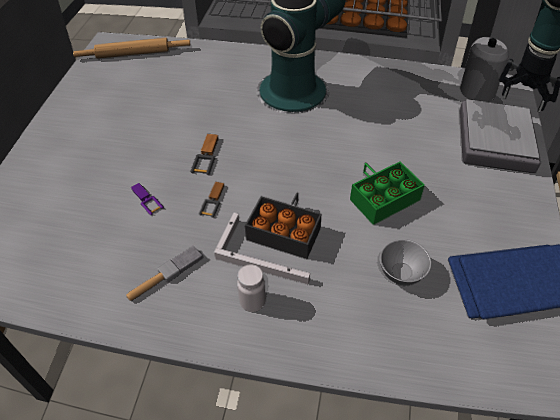

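View pics/top0.png

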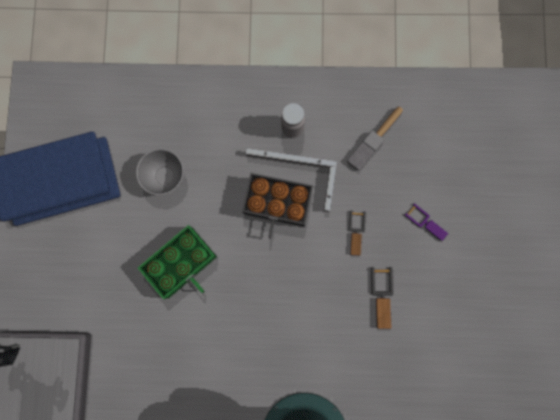

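The scene shows three hook tags and two tins. In the top view the tags are a small brown one at (357,233), a large brown one at (382,298) and a purple one at (428,222). The small brown one, at about world (492,-123), fits: it isn't purple and it's the smaller of the rest. The dark tin is at (278,200); the green one at (178,262) is left alone. Next I'll enlarge the area and measure.

```bash
cat > h.py <<'E'
from station import monitor, eyes, order, finder, arm
import cv2,numpy as np
def cloud(d):
    v,u=np.mgrid[0:420,0:560]
    K=np.array([[d["fx"],0,d["cx"]],[0,d["fy"],d["cy"]],[0,0,1.]])
    p=cv2.undistortPointsIter(np.stack([u.ravel(),v.ravel()],1).astype(float).reshape(-1,1,2),K,np.array([d["k1"],0,0,0.]),None,None,(3,50,1e-10)).reshape(420,560,2)
    z=d["range_z"]
    c=np.stack([p[...,0]*z,-p[...,1]*z,-z],-1)
    w=c@np.array(d["attitude"]).T+np.array(d["position"])
    w[z<=0]=np.nan
    return w
def proj(d,P):
    P=np.atleast_2d(P); c=(P-np.array(d["position"]))@np.array(d["attitude"])
    a=c[:,0]/-c[:,2]; b=-c[:,1]/-c[:,2]; s=1+d["k1"]*(a*a+b*b)
    return np.stack([d["fx"]*a*s+d["cx"],d["fy"]*b*s+d["cy"]],1)
def rect(d,x0,x1,y0,y1,z,s=2):
    # orthophoto at height z; rows: x descending, cols: y descending
    X,Y=np.meshgrid(np.arange(x1,x0,-1/s),np.arange(y1,y0,-1/s),indexing='ij')
    uv=proj(d,np.stack([X.ravel(),Y.ravel(),np.full(X.size,z)],1)).reshape(*X.shape,2).astype(np.float32)
    return cv2.remap(d["image"],uv[...,0],uv[...,1],cv2.INTER_CUBIC)
E
python3 - <<'E'
from h import *
D={c:eyes.read_camera(c) for c in("scene","top")}
for c,d in D.items():
    w=cloud(d)
    m=(abs(w[...,0]-450)<50)&(abs(w[...,1]+20)<50)
    print(c,'table z',np.nanmedian(w[m][:,2]))
    for z in(0,30,60):
        pass
im=[]
for c,z in(("top",30),("scene",30)):
    r=rect(D[c],420,720,-180,200,z,2)[:,:,::-1]
    cv2.imwrite(f"pics/rect_{c}.png",r)
import pickle; pickle.dump(D,open("D0.pkl","wb"))
E
```

```text
scene table z -0.8291347761803536
top table z 0.22968932938715625
```

View pics/rect_top.png

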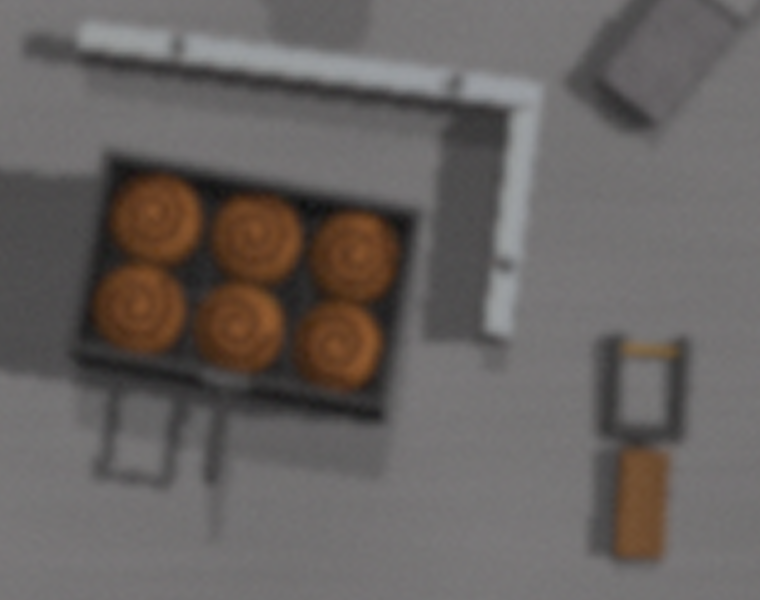

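View pics/rect_scene.png

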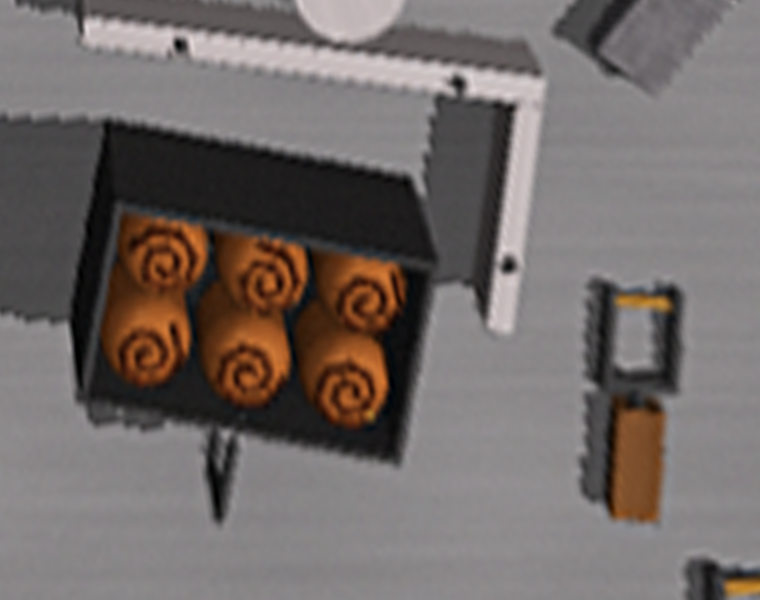

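```bash
python3 - <<'E'
from h import *
import pickle; D=pickle.load(open("D0.pkl","rb"))
for c,d in D.items():
    w=cloud(d)
    def box(x0,x1,y0,y1,z0,z1,n):
        with np.errstate(invalid='ignore'):
            m=(w[...,0]>x0)&(w[...,0]<x1)&(w[...,1]>y0)&(w[...,1]<y1)&(w[...,2]>z0)&(w[...,2]<z1)
        p=w[m]; r=cv2.minAreaRect(p[:,:2].astype(np.float32)); print(c,n,len(p),np.round(r[0],1),np.round(r[1],1),round(r[2],2),'zmax',np.round(np.percentile(p[:,2],[5,50,98]),1))
        return p
    box(515,650,-20,170,50,70,'tin')
    box(420,475,-160,-110,6,20,'fob')
    box(420,560,-180,-80,3,20,'tag')
    box(480,545,100,170,18,60,'loop')
    p=box(540,720,-80,170,25,34,'corner')
    # back fence fit
    b=p[(p[:,1]>-30)&(p[:,0]>655)]; 
    if len(b)>10: print(' back', cv2.fitLine(b[:,:2].astype(np.float32),cv2.DIST_HUBER,0,.01,.01).ravel(), b[:,1].min(),b[:,1].max())
    b=p[(p[:,0]<650)&(p[:,1]<-35)]
    if len(b)>10: print(' side', cv2.fitLine(b[:,:2].astype(np.float32),cv2.DIST_HUBER,0,.01,.01).ravel(), b[:,0].min())
r=rect(D["top"],500,700,-70,190,60,3)[:,:,::-1]; cv2.imwrite("pics/r60.png",r)
r=rect(D["top"],500,720,-70,190,30,3)[:,:,::-1]; cv2.imwrite("pics/r30.png",r)
r=rect(D["top"],420,570,-170,-90,8,5)[:,:,::-1]; cv2.imwrite("pics/rt.png",r)
E
```

```text
scene tin 1603 [572.3  75.9] [162.  115.8] 79.36 zmax [50.8 55.6 61.7]
scene fob 88 [ 453.4 -124.4] [27.3 43.2] 88.69 zmax [ 7.1 10.9 15.6]
scene tag 363 [ 490.  -129.5] [140.7  94.8] 1.6 zmax [ 3.4  8.  14.9]
scene loop 142 [538.1 130.3] [61.1 10.8] 82.36 zmax [28.1 48.8 59.7]
scene corner 997 [616.5  50.7] [233.9 169.4] 84.12 zmax [25.8 29.  33.6]
 back [1.2417731e-01 9.9226004e-01 6.9412695e+02 6.4143250e+01] -29.678519475735783 159.25806307945766
 side [ 9.9117768e-01 -1.3254000e-01  6.0380975e+02 -5.5329235e+01] 554.7490467811449
top tin 1653 [570.   78.9] [160.3 111.1] 79.15 zmax [50.9 56.7 63.7]
top fob 139 [ 457.7 -135.5] [49.9 33.8] 88.25 zmax [ 7.8 12.  16.6]
top tag 594 [ 490.1 -129.9] [139.8  96.6] 0.02 zmax [ 3.2  7.8 15.9]
top loop 92 [537.3 132.6] [62.6 15.7] 88.53 zmax [24.  47.7 59.8]
top corner 770 [615.6  53.6] [232.4 162.2] 83.71 zmax [26.1 29.7 33.6]
 back [1.2957416e-01 9.9156976e-01 6.8912463e+02 6.5978333e+01] -29.900459589054243 160.4079861504272
 side [ 9.8978823e-01 -1.4254566e-01  6.0006250e+02 -5.3098892e+01] 551.9523415088738
```

```bash
python3 -c "print()"
```

```text
(no output)
```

View pics/r60.png

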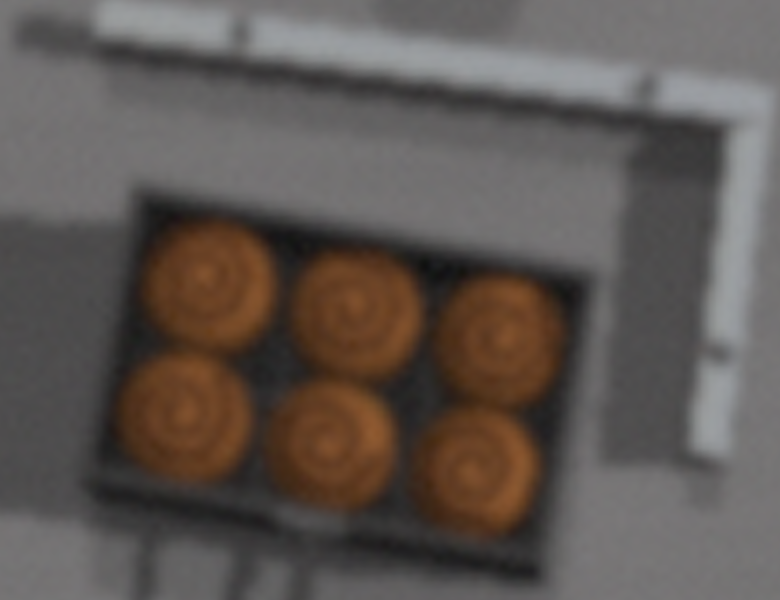

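View pics/rt.png

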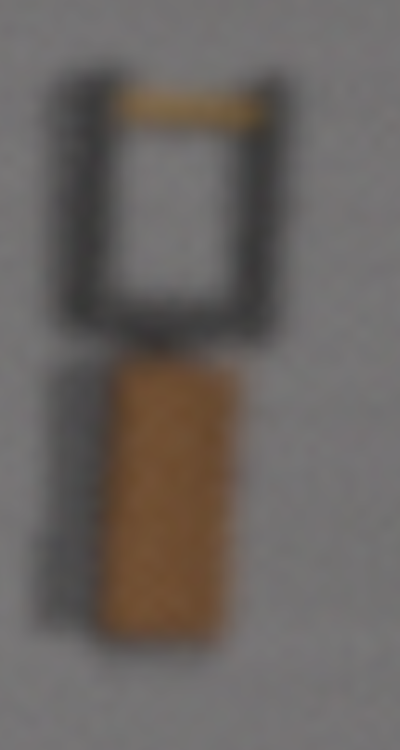

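View pics/r30.png

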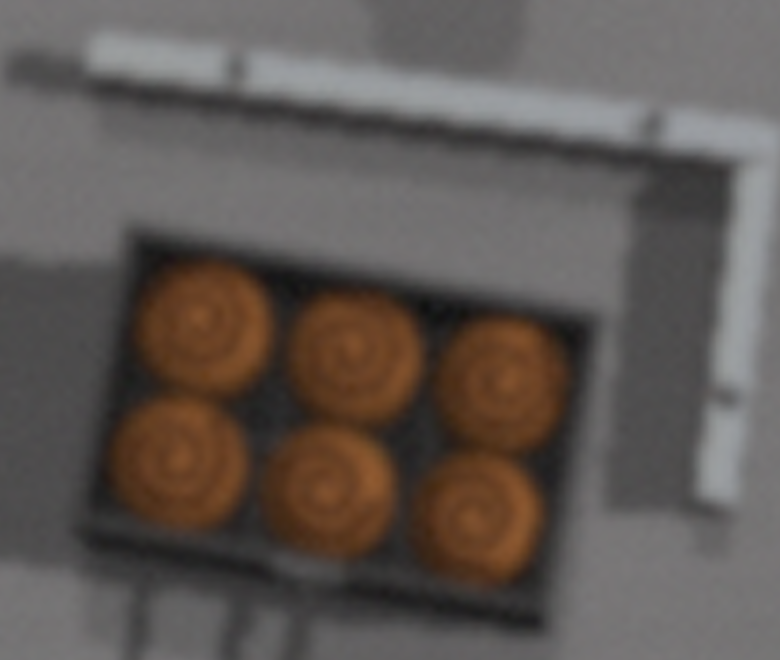

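```bash
cat >> h.py <<'E'
def go(x,y,z,hd=None):
    s=monitor.observe(); R=s["tcp_rot"]; p=s["ee_pos"]
    d=R.T@(np.array([x,y,z])-p)
    h=np.degrees(np.arctan2(R[1,2],R[0,2]))
    print("t",round(s["time"],2),"pos",p.round(1),"toolz heading",h.round(2),"F",s["ft_force"].round(1),"w",round(s["width"],3))
    print("delta tool mm",d.round(1),"frac",(d/250).round(4), "turn frac", None if hd is None else round(np.radians(((h-hd+180)%360)-180)/1.5,4))
E
python3 - <<'E'
from h import *
import pickle; D=pickle.load(open("D0.pkl","rb"))
from scipy.optimize import least_squares
# corner: bright low-sat mask boundaries, backproject at z=30 (top face)
for c,d in D.items():
    r=rect(d,540,710,-85,170,30,4).astype(float); g=r.mean(2)
    def xy(row,col): return 710-row/4,170-col/4
    # inner edge of back fence: for columns, last bright row
    th=(np.percentile(g,99)+np.median(g))/2; m=(g>th).astype(np.uint8)
    n,l,st,_=cv2.connectedComponentsWithStats(m); k=1+np.argmax(st[1:,4]); m=l==k
    X,Y=xy(*np.nonzero(m)); 
    A=[];O=[]
    for y in np.arange(-30,140,4):
        s=np.sort(X[(abs(Y-y)<1.5)&(X>640)])
        if len(s)>8: A.append((s[:].min(),s.max(),y))
    A=np.array(A)
    print(c,th,'back inner x=a*y+b',np.polyfit(A[:,2],A[:,0],1),'outer',np.polyfit(A[:,2],A[:,1],1))
    B=[]
    for x in np.arange(575,650,4):
        s=Y[(abs(X-x)<1.5)&(Y<-20)]
        if len(s)>8: B.append((s.max(),s.min(),x))
    B=np.array(B); print(' side inner y=a*x+b',np.polyfit(B[:,2],B[:,0],1),'outer',np.polyfit(B[:,2],B[:,1],1))
    a,b=np.polyfit(A[:,2],A[:,0],1); e,f=np.polyfit(B[:,2],B[:,0],1)
    y=(e*b+f)/(1-e*a); print(' inner corner',a*y+b,y)
go(483.5,94.5,150,-7.5)
E
```

```text
scene 142.66666666666666 back inner x=a*y+b [1.31795530e-01 6.76435367e+02] outer [1.32069239e-01 6.91031052e+02]
 side inner y=a*x+b [-0.13311404 30.63530702] outer [-0.12445175 11.04002193]
 inner corner 668.7406873348481 -58.383464300932644
top 123.83333333333334 back inner x=a*y+b [1.22549020e-01 6.76607423e+02] outer [1.28133754e-01 6.90873775e+02]
 side inner y=a*x+b [-0.09221491  5.80383772] outer [-0.12236842  9.93815789]
 inner corner 669.7499359745073 -55.957093876596545
t 1.0 pos [245.9 628.6 239.3] toolz heading -21.36 F [-0.3  0.4 -0.1] w 0.997
delta tool mm [  89.3 -410.9  415.9] frac [ 0.3572 -1.6436  1.6635] turn frac -0.1613
```

Call:
{"op": "move_arm", "data": {
  "plan": [
    [0,-0.1,0.1,-0.081,0],
    [0,-0.14,0.12,-0.081,0],
    [0.02,-0.16,0.1,0,0],
    [0.04,-0.17,0.1,0,0],
    [0.04,-0.17,0.1,0,0],
    [0.04,-0.17,0.1,0,0],
    [0.04,-0.17,0.1,0,0],
    [0.04,-0.17,0.1,0,0]
  ]
}}

```text
time: 1.8
ee_pos: [400.7, 289.9, 185.7]
tcp_rot: [[0.007, 0.108, 0.994], [0.009, 0.994, -0.108], [-1.0, 0.01, 0.006]]
ft_force: [0.6, 0.0, -0.0]
width: 1.002
```

```bash
python3 -c "
from h import *
go(483.5,94.5,120,-7.5)"
```

```text
t 1.8 pos [400.7 289.9 185.7] toolz heading -6.2 F [ 0.6  0.  -0. ] w 1.002
delta tool mm [  64.5 -185.9  103.1] frac [ 0.2581 -0.7437  0.4122] turn frac 0.0151
```

Call:
{"op": "move_arm", "data": {
  "plan": [
    [0.03,-0.16,0.09,0.015,0],
    [0.03,-0.16,0.09,0,0],
    [0.05,-0.16,0.09,0,0],
    [0.05,-0.16,0.09,0,0],
    [0.05,-0.1,0.05,0,0],
    [0.03,0,0,0,0],
    [0,0,0,0,0],
    [0,0,0,0,0]
  ]
}}

```text
time: 2.6
ee_pos: [483.8, 81.1, 124.1]
tcp_rot: [[0.013, 0.139, 0.99], [0.01, 0.99, -0.139], [-1.0, 0.011, 0.011]]
ft_force: [-0.0, 1.0, 0.2]
width: 0.999
```

```bash
python3 -c "
from h import *
go(483.5,94.5,20,-7.5)"
```

```text
t 2.6 pos [483.8  81.1 124.1] toolz heading -7.99 F [-0.   1.   0.2] w 0.999
delta tool mm [104.3  12.   -3.3] frac [ 0.417   0.0482 -0.0133] turn frac -0.0057
```

Call:
{"op": "move_arm", "data": {
  "plan": [
    [0.03,0.05,-0.013,-0.006,0],
    [0.08,0,0,0,0],
    [0.1,0,0,0,0],
    [0.1,0,0,0,0],
    [0.08,0,0,0,0],
    [0.02,0,0,0,0],
    [0,0,0,0,0],
    [0,0,0,0,0]
  ]
}}

```text
time: 3.4
ee_pos: [485.3, 110.4, 22.6]
tcp_rot: [[0.022, 0.113, 0.993], [0.015, 0.993, -0.113], [-1.0, 0.018, 0.02]]
ft_force: [0.1, 0.5, -0.9]
width: 1.005
```

```bash
python3 - <<'E'
from h import *
th=np.radians(-7.4);c,s=np.cos(th),np.sin(th)
# target axis for home push: corner (-111, 80)
o=np.array([669.3,-57]); R=np.array([[c,-s],[s,c]])
print("home push axis",o+R@[-111,80], "tin home",o+R@[-50,80])
q=monitor.observe()["ee_pos"]; print("now in corner",R.T@(q[:2]-o))
go(*(o+R@[-111,80]),20,-7.4)
d=eyes.read_camera("scene"); cv2.imwrite("pics/s1.png",cv2.resize(d["image"][130:300,150:400],None,fx=3,fy=3)[:,:,::-1])
E
```

```text
home push axis [569.5281487   36.63000421] tin home [630.02008961  28.77347282]
now in corner [-203.99968597  142.32718942]
t 3.4 pos [485.3 110.4  22.6] toolz heading -6.52 F [ 0.1  0.5 -0.9] w 1.005
delta tool mm [  3.4 -63.8  92. ] frac [ 0.0135 -0.2553  0.3678] turn frac 0.0103
```

View pics/s1.png

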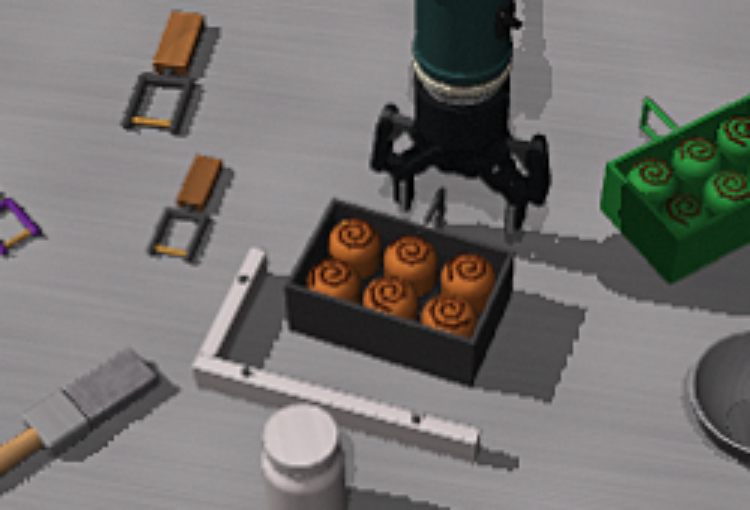

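Call:
{"op": "move_arm", "data": {
  "plan": [
    [0,-0.07,0,0.008,0],
    [0,0,0,0,0],
    [0.01,0,0,0,0],
    [0,0,0,0,0],
    [0,0,0.04,0,0],
    [0,0,0.04,0,0],
    [0,0,0.04,0,0],
    [0,0,0,0,0]
  ]
}}

```text
time: 4.25
ee_pos: [520.0, 90.9, 25.8]
tcp_rot: [[0.031, 0.125, 0.992], [0.017, 0.992, -0.125], [-0.999, 0.021, 0.029]]
ft_force: [0.2, -0.3, 0.7]
width: 0.998
```

```bash
cat >> h.py <<'E'
th=np.radians(-7.4);c_,s_=np.cos(th),np.sin(th); O=np.array([669.3,-57]); RC=np.array([[c_,-s_],[s_,c_]])
def now(): 
    q=monitor.observe()["ee_pos"]; print("corner xy",(RC.T@(q[:2]-O)).round(1))
E
python3 - <<'E'
from h import *
now(); go(569.5,36.6,20,-7.4)
E
```

```text
corner xy [-167.1  127.4]
t 4.25 pos [520.   90.9  25.8] toolz heading -7.19 F [ 0.2 -0.3  0.7] w 0.998
delta tool mm [  6.4 -47.8  55.7] frac [ 0.0255 -0.1913  0.2228] turn frac 0.0024
```

Call:
{"op": "move_arm", "data": {
  "plan": [
    [0.01,0,0.04,0,0],
    [0.01,0,0.05,0,0],
    [0.01,0,0.05,0,0],
    [0,0,0.05,0,0],
    [0,0,0.04,0,0],
    [0,0,0.03,0,0],
    [0,0,0.02,0,0],
    [0,0,0.02,0,0]
  ]
}}

```text
time: 5.05
ee_pos: [572.9, 83.2, 16.5]
tcp_rot: [[-0.027, 0.126, 0.992], [0.018, 0.992, -0.125], [-0.999, 0.014, -0.029]]
ft_force: [-14.0, 3.8, 14.4]
width: 1.0
```

```bash
python3 - <<'E'
from h import *
now(); go(569.5,36.6,20,-7.4)
d=eyes.read_camera("scene"); cv2.imwrite("pics/s2.png",cv2.resize(d["image"][130:300,150:400],None,fx=3,fy=3)[:,:,::-1])
E
```

```text
corner xy [-113.6  126.6]
t 5.05 pos [572.9  83.2  16.5] toolz heading -7.21 F [-14.    3.8  14.4] w 1.0
delta tool mm [ -4.3 -46.6   2.4] frac [-0.0171 -0.1862  0.0095] turn frac 0.0022
```

View pics/s2.png

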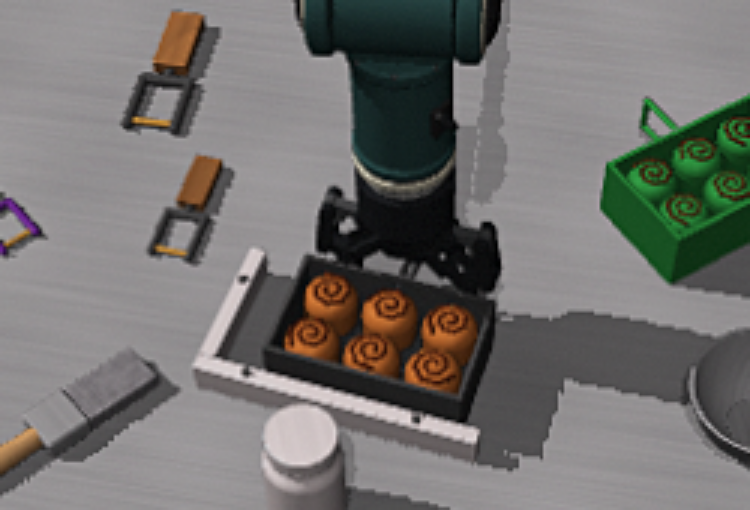

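Call:
{"op": "move_arm", "data": {
  "plan": [
    [0,0,-0.06,0,0],
    [-0.16,0,-0.04,0,0],
    [-0.18,0,0,0,0],
    [-0.1,0.14,0,0,0.35],
    [0,0.19,0,0,0.35],
    [0,0.19,0,0,0.35],
    [0,0.05,0,0.1,0.35],
    [0,0,0,0.1,0.35]
  ]
}}

```text
time: 5.9
ee_pos: [572.4, 231.4, 133.4]
tcp_rot: [[-0.025, 0.422, 0.906], [0.022, 0.906, -0.422], [-0.999, 0.009, -0.032]]
ft_force: [-1.1, 0.8, 0.4]
width: 0.651
```

```bash
python3 - <<'E'
from h import *
s=monitor.observe(); print(s["joint_pos"].round(1), s["tcp_rot"].round(3).tolist())
t=O+RC@[-56,235]; print(t)
now(); go(*t,120,-97.4)
d=eyes.read_camera("top"); w=cloud(d); import pickle; pickle.dump(d,open("D1.pkl","wb"))
cv2.imwrite("pics/t1.png",rect(d,540,720,-90,230,60,2.4)[:,:,::-1])
E
```

```text
[ 18.8  14.4 104.5   1.9  62.1 -47.1] [[-0.025, 0.422, 0.906], [0.022, 0.906, -0.422], [-0.999, 0.009, -0.032]]
[644.0333801  183.25527657]
corner xy [-133.2  273.5]
t 5.9 pos [572.4 231.4 133.4] toolz heading -24.97 F [-1.1  0.8  0.4] w 0.651
delta tool mm [ 10.5 -13.5  85.7] frac [ 0.0421 -0.0541  0.3426] turn frac 0.8427
```

View pics/t1.png

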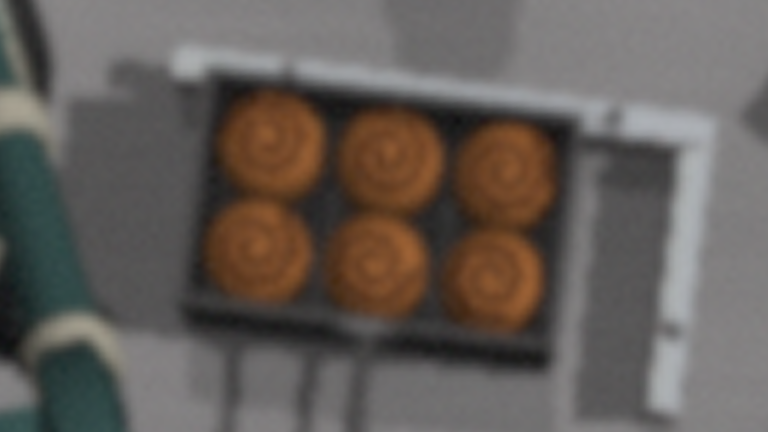

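Call:
{"op": "move_arm", "data": {
  "plan": [
    [0,-0.03,0.16,0.1,0.35],
    [0,-0.05,0.14,0.1,0.35],
    [0,0,0,0.1,0.35],
    [0,0,0,0.1,0.35],
    [0,0,0,0.1,0.35],
    [0,0,0,0.1,0.35],
    [0,0,0,0.1,0.35],
    [0,0,0,0.1,0.35]
  ]
}}

```text
time: 6.75
ee_pos: [631.6, 173.2, 127.4]
tcp_rot: [[-0.027, 0.998, -0.062], [0.021, -0.062, -0.998], [-0.999, -0.028, -0.019]]
ft_force: [-0.8, -0.3, 0.1]
width: 0.649
```

```bash
python3 - <<'E'
from h import *
s=monitor.observe(); print(s["tcp_rot"].round(3).tolist())
t=O+RC@[-56,235]; print(t)
now(); go(*t,20,-97.4)
E
```

```text
[[-0.027, 0.998, -0.062], [0.021, -0.062, -0.998], [-0.999, -0.028, -0.019]]
[644.0333801  183.25527657]
corner xy [-67.  223.4]
t 6.75 pos [631.6 173.2 127.4] toolz heading -93.57 F [-0.8 -0.3  0.1] w 0.649
delta tool mm [107.3  14.7  -8.7] frac [ 0.429  0.059 -0.035] turn frac 0.0446
```

Call:
{"op": "move_arm", "data": {
  "plan": [
    [0,0.059,-0.035,0.045,0.35],
    [0.06,0,0,0,0.35],
    [0.1,0,0,0,0.35],
    [0.1,0,0,0,0.35],
    [0.1,0,0,0,0.35],
    [0.06,0,0,0,0.35],
    [0,0,0,0,0.35],
    [0,0,0.04,0,0.35]
  ]
}}

```text
time: 7.55
ee_pos: [640.1, 169.7, 12.2]
tcp_rot: [[-0.032, 0.993, -0.111], [0.019, -0.111, -0.994], [-0.999, -0.034, -0.015]]
ft_force: [0.2, 0.1, 0.7]
width: 0.648
```

```bash
python3 - <<'E'
from h import *
s=monitor.observe(); print(s["tcp_rot"].round(3).tolist())
t=O+RC@[-56,171]; print(t)
now(); go(*t,20,-97.4)
E
```

```text
[[-0.032, 0.993, -0.111], [0.019, -0.111, -0.994], [-0.999, -0.034, -0.015]]
[635.79046192 119.78832218]
corner xy [-58.1 221. ]
t 7.55 pos [640.1 169.7  12.2] toolz heading -96.4 F [0.2 0.1 0.7] w 0.648
delta tool mm [-8.6  0.9 49.9] frac [-0.0343  0.0038  0.1997] turn frac 0.0116
```

Call:
{"op": "move_arm", "data": {
  "plan": [
    [-0.03,0,0.02,0.01,0.35],
    [-0.01,0,0.04,0,0.35],
    [0,0,0.04,0,0.35],
    [0,0,0.04,0,0.35],
    [0,0,0.03,0,0.35],
    [0,0,0.025,0,0.35],
    [0,0,0.02,0,0.35],
    [0,0,0.02,0,0.35]
  ]
}}

```text
time: 8.35
ee_pos: [637.0, 120.4, 29.1]
tcp_rot: [[-0.019, 0.991, -0.135], [0.045, -0.134, -0.99], [-0.999, -0.025, -0.042]]
ft_force: [1.5, 21.9, -1.2]
width: 0.648
```

```bash
python3 - <<'E'
from h import *
s=monitor.observe(); print(s["tcp_rot"].round(3).tolist())
t=O+RC@[-56,171]
now(); go(*t,20,-97.4)
E
```

```text
[[-0.019, 0.991, -0.135], [0.045, -0.134, -0.99], [-0.999, -0.025, -0.042]]
corner xy [-54.9 171.8]
t 8.35 pos [637.  120.4  29.1] toolz heading -97.77 F [ 1.5 21.9 -1.2] w 0.648
delta tool mm [ 9.1 -0.9  1.1] frac [ 0.0365 -0.0036  0.0046] turn frac -0.0043
```

Call:
{"op": "move_arm", "data": {
  "plan": [
    [0,0,-0.04,0,0.35],
    [-0.08,0,-0.06,0,0.35],
    [-0.16,0,0,0,0.3],
    [-0.16,0,0,-0.1,0.3],
    [0,0,-0.1,-0.1,0.2],
    [0,0,-0.15,-0.1,0.2],
    [0,0,-0.1,-0.1,0.2],
    [0,0,0,-0.1,0.2]
  ]
}}

```text
time: 9.15
ee_pos: [630.1, 222.8, 140.3]
tcp_rot: [[-0.014, 0.812, 0.583], [0.038, 0.583, -0.812], [-0.999, 0.01, -0.039]]
ft_force: [0.3, -0.5, 0.7]
width: 0.799
```

```bash
python3 - <<'E'
from h import *
s=monitor.observe(); print(s["tcp_rot"].round(3).tolist())
now(); go(440,20,150,-5)
for c,z in(("top",60),("top",30),("scene",60)):
    d=eyes.read_camera(c); cv2.imwrite(f"pics/h_{c}{z}.png",rect(d,500,710,-90,170,z,3)[:,:,::-1])
E
```

```text
[[-0.014, 0.812, 0.583], [0.038, 0.583, -0.812], [-0.999, 0.01, -0.039]]
corner xy [-74.9 272.4]
t 9.15 pos [630.1 222.8 140.3] toolz heading -54.31 F [ 0.3 -0.5  0.7] w 0.799
delta tool mm [ -14.6 -272.5   53.4] frac [-0.0585 -1.0902  0.2134] turn frac -0.5738
```

View pics/h_top60.png

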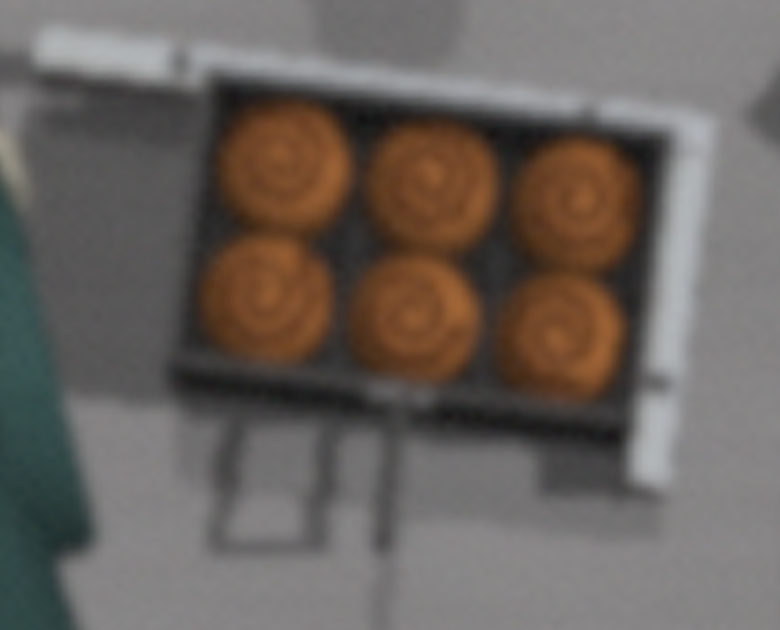

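View pics/h_scene60.png

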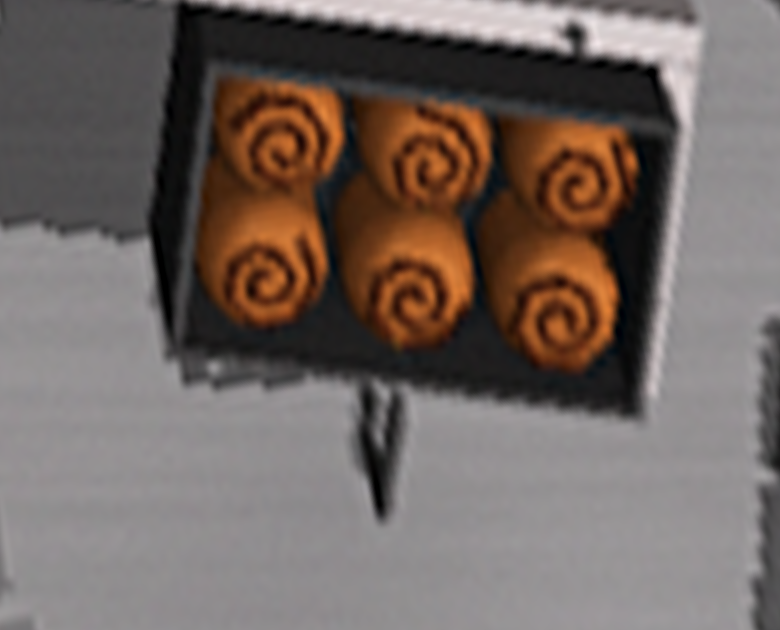

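Call:
{"op": "move_arm", "data": {
  "plan": [
    [0,-0.17,0,-0.1,0.1],
    [0,-0.18,0,-0.1,0.1],
    [0,-0.18,0,-0.1,0.1],
    [0,-0.18,0,-0.1,0.1],
    [0,-0.18,0,-0.1,0.1],
    [0,-0.18,0,-0.07,0.1],
    [0,-0.1,0,0,0.1],
    [0,0,0,0,0.1]
  ]
}}

```text
time: 10.1
ee_pos: [479.9, -33.1, 130.4]
tcp_rot: [[-0.016, 0.121, 0.993], [0.031, 0.992, -0.12], [-0.999, 0.029, -0.019]]
ft_force: [-0.0, 0.1, 0.3]
width: 0.9
```

```bash
python3 - <<'E'
from h import *
s=monitor.observe(); print(s["tcp_rot"].round(3).tolist())
now(); go(470,-123.5,60,-3.2)
for c,z in(("scene",12),):
    d=eyes.read_camera(c); cv2.imwrite(f"pics/tag_{c}{z}.png",rect(d,420,570,-170,-90,z,4)[:,:,::-1])
    cv2.imwrite(f"pics/sc3.png",d["image"][:,:,::-1])
E
```

```text
[[-0.016, 0.121, 0.993], [0.031, 0.992, -0.12], [-0.999, 0.029, -0.019]]
corner xy [-190.9   -0.7]
t 10.1 pos [479.9 -33.1 130.4] toolz heading -6.9 F [-0.   0.1  0.3] w 0.9
delta tool mm [ 67.8 -92.9   2.4] frac [ 0.271  -0.3717  0.0095] turn frac -0.043
```

View pics/tag_scene12.png

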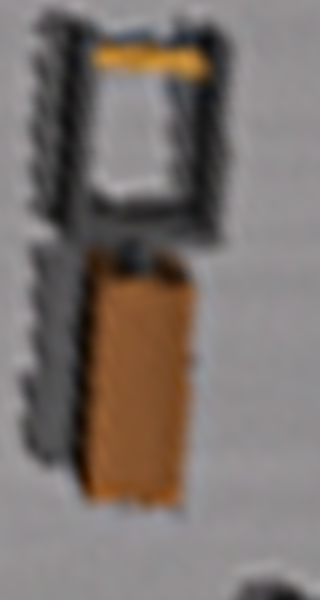

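View pics/sc3.png

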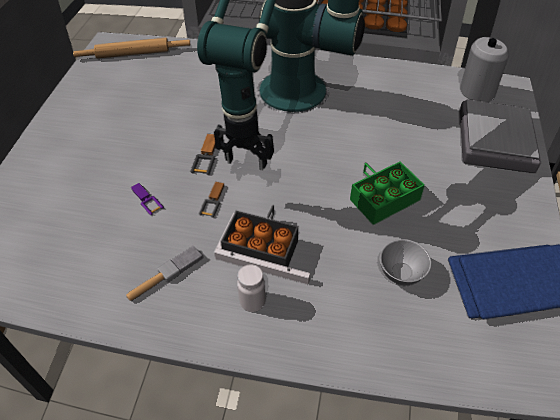

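Enlarged crop: the small brown tag is at scene pixel (213,198). The larger brown one is at (205,155) and the purple one at (147,198). Its fob measures 56 mm at (471,-124), which matches the description, so I'm going for it.

Call:
{"op": "move_arm", "data": {
  "plan": [
    [0.02,-0.15,0.005,-0.043,0.1],
    [0.04,-0.15,0.005,0,0.1],
    [0.08,-0.07,0,0,0.1],
    [0.1,0,0,0,0.1],
    [0.03,0,0,0,0.1],
    [0,0,0,0,0.1],
    [0,0,0,0,0.1],
    [0,0,0,0,0.1]
  ]
}}

```text
time: 10.95
ee_pos: [479.1, -122.1, 61.2]
tcp_rot: [[-0.009, 0.064, 0.998], [0.031, 0.997, -0.063], [-0.999, 0.031, -0.011]]
ft_force: [-0.5, 0.2, 0.2]
width: 0.898
```

```bash
python3 - <<'E'
from h import *
s=monitor.observe(); print(s["tcp_rot"].round(3).tolist())
now(); go(471,-124.3,7,-3.2)
E
```

```text
[[-0.009, 0.064, 0.998], [0.031, 0.997, -0.063], [-0.999, 0.031, -0.011]]
corner xy [-180.2  -89.1]
t 10.95 pos [ 479.1 -122.1   61.2] toolz heading -3.64 F [-0.5  0.2  0.2] w 0.898
delta tool mm [54.2 -4.4 -7.3] frac [ 0.2169 -0.0174 -0.0293] turn frac -0.0051
```

Call:
{"op": "move_arm", "data": {
  "plan": [
    [0.05,-0.017,-0.03,-0.005,0.1],
    [0.1,0,0,0,0.1],
    [0.05,0,0,0,0.1],
    [0.01,0,0,0,0.1],
    [0,0,0,0,0.1],
    [0,0,0,0,0.3],
    [0,0,0,0,0.5],
    [0,0,0,0,0.6]
  ],
  "force": 40
}}

```text
time: 11.75
ee_pos: [473.5, -124.8, 10.7]
tcp_rot: [[-0.001, 0.052, 0.999], [0.028, 0.998, -0.052], [-1.0, 0.028, -0.003]]
ft_force: [1.4, 0.3, -0.2]
width: 0.409
```

```bash
python3 - <<'E'
from h import *
now(); go(471,-124.3,7,-3.2)
d=eyes.read_camera("scene"); cv2.imwrite("pics/g1.png",cv2.resize(d["image"][100:230,150:320],None,fx=4,fy=4)[:,:,::-1])
E
```

```text
corner xy [-185.4  -92.5]
t 11.75 pos [ 473.5 -124.8   10.7] toolz heading -3.0 F [ 1.4  0.3 -0.2] w 0.409
delta tool mm [ 3.7  0.3 -2.5] frac [ 0.0149  0.0012 -0.0101] turn frac 0.0023
```

View pics/g1.png

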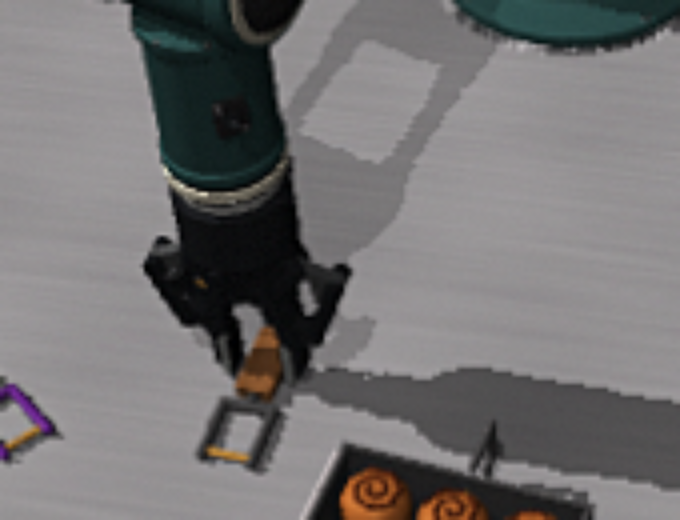

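Call:
{"op": "move_arm", "data": {
  "plan": [
    [0.016,0,-0.006,0,0.6],
    [0,0,0,0,1],
    [0,0,0,0,1],
    [0,0,0,0,1],
    [0,0,0,0,1],
    [0,0,0,0,1],
    [-0.06,0,0,0,1],
    [-0.1,0,0,0,1]
  ],
  "force": 60
}}

```text
time: 12.6
ee_pos: [470.1, -125.5, 45.3]
tcp_rot: [[-0.006, 0.052, 0.999], [0.029, 0.998, -0.052], [-1.0, 0.029, -0.007]]
ft_force: [0.4, 0.6, -0.4]
width: 0.285
```

```bash
python3 - <<'E'
from h import *
print(monitor.observe()["tcp_rot"].round(3).tolist())
now(); go(471,-124.3,7,-3.2)
d=eyes.read_camera("scene"); cv2.imwrite("pics/g2.png",cv2.resize(d["image"][100:230,150:320],None,fx=4,fy=4)[:,:,::-1])
E
```

```text
[[-0.006, 0.052, 0.999], [0.029, 0.998, -0.052], [-1.0, 0.029, -0.007]]
corner xy [-188.7  -93.6]
t 12.6 pos [ 470.1 -125.5   45.3] toolz heading -2.97 F [ 0.4  0.6 -0.4] w 0.285
delta tool mm [38.3  0.2  1.1] frac [0.1533 0.0008 0.0045] turn frac 0.0027
```

View pics/g2.png

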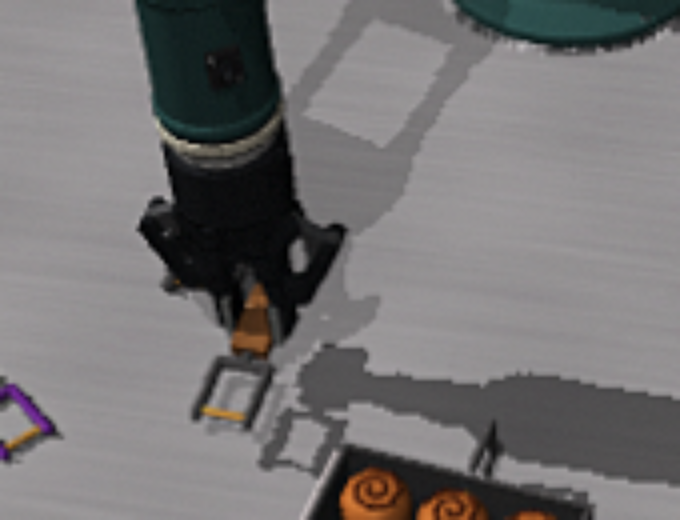

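```bash
python3 - <<'E'
from h import *
t=O+RC@[-256,82.5]; print(t); go(*t,40.5,-7.4)
E
```

```text
[426.05781915  57.78454362]
t 12.65 pos [ 473.2 -126.6   49.8] toolz heading -2.97 F [0.9 0.3 1.5] w 0.286
delta tool mm [ 14.1 181.4 -56.6] frac [ 0.0566  0.7255 -0.2266] turn frac 0.0516
```

Call:
{"op": "move_arm", "data": {
  "plan": [
    [0,0.06,-0.08,0.05,1],
    [0,0.12,-0.08,0,1],
    [0,0.14,-0.06,0,1],
    [0,0.14,0,0,1],
    [0,0.14,0,0,1],
    [0.02,0.1,0,0,1],
    [0,0.02,0,0,1],
    [0,0,0,0,1]
  ]
}}

```text
time: 13.45
ee_pos: [441.0, 62.0, 48.8]
tcp_rot: [[0.007, 0.132, 0.991], [0.024, 0.991, -0.132], [-1.0, 0.025, 0.004]]
ft_force: [-0.4, -0.0, -0.6]
width: 0.287
```

```bash
python3 - <<'E'
from h import *
print(monitor.observe()["tcp_rot"].round(3).tolist())
t=O+RC@[-256,82.5]; now(); go(*t,40.5,-7.4)
import pickle
D={c:eyes.read_camera(c) for c in("scene","top")}; pickle.dump(D,open("D2.pkl","wb"))
cv2.imwrite("pics/a_top.png",rect(D["top"],400,600,-30,120,40,4)[:,:,::-1])
cv2.imwrite("pics/a_scene.png",rect(D["scene"],400,600,-30,120,40,4)[:,:,::-1])
E
```

```text
[[0.007, 0.132, 0.991], [0.024, 0.991, -0.132], [-1.0, 0.025, 0.004]]
corner xy [-241.7   88.6]
t 13.45 pos [441.   62.   48.8] toolz heading -7.61 F [-0.4 -0.  -0.6] w 0.287
delta tool mm [  8.1  -6.3 -14.3] frac [ 0.0324 -0.0254 -0.0573] turn frac -0.0024
```

View pics/a_top.png

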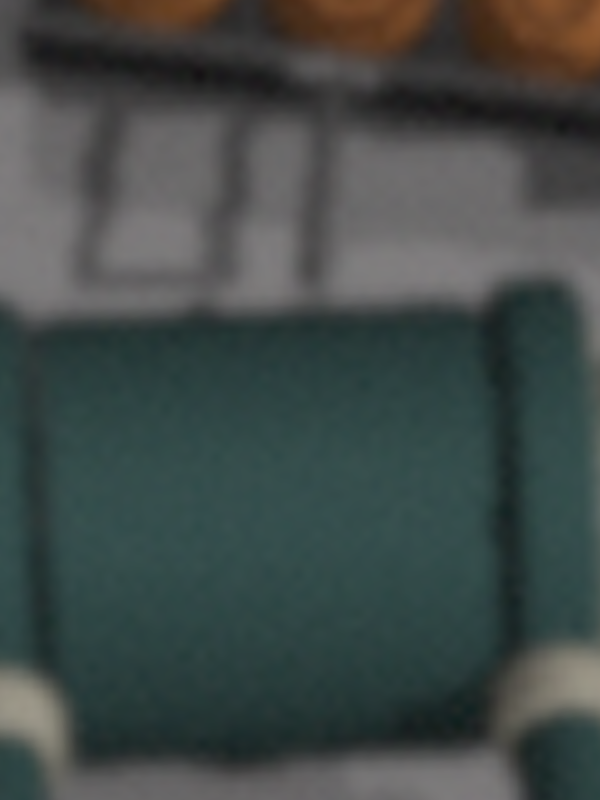

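View pics/a_scene.png

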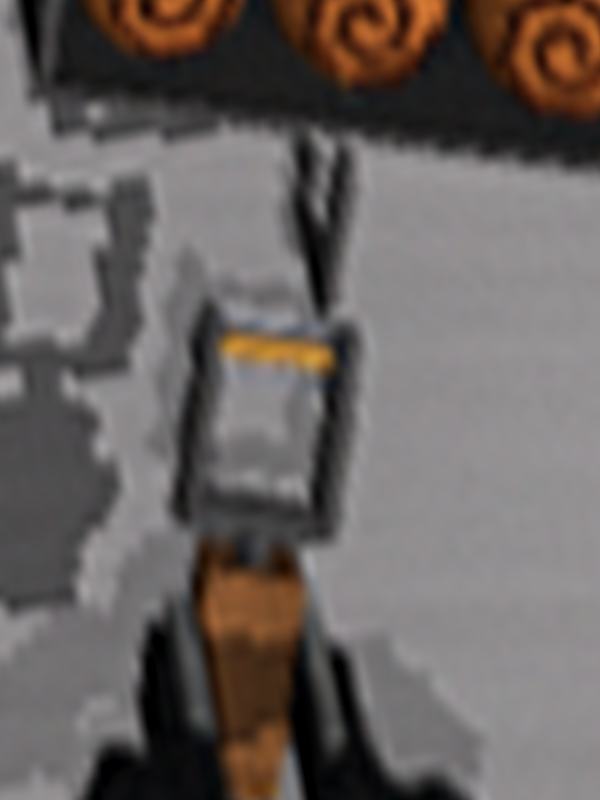

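Call:
{"op": "move_arm", "data": {
  "plan": [
    [0.033,-0.022,0,0,1],
    [0,0,0,0,1],
    [0,0,0,0,1],
    [0,0,0,0,1],
    [0,0,0,0,1],
    [0,0,0,0,1],
    [0,0,0,0,1],
    [0,0,0,0,1]
  ]
}}

```text
time: 14.35
ee_pos: [440.1, 51.4, 39.5]
tcp_rot: [[0.007, 0.14, 0.99], [0.024, 0.99, -0.14], [-1.0, 0.024, 0.003]]
ft_force: [0.2, 0.2, -0.0]
width: 0.283
```

```bash
python3 - <<'E'
from h import *
print(monitor.observe()["tcp_rot"].round(3).tolist())
t=O+RC@[-189,83]; now(); go(*t,40.5,-7.4)
d=eyes.read_camera("scene")
cv2.imwrite("pics/b_scene.png",rect(d,440,600,-10,100,40,5)[:,:,::-1])
E
```

```text
[[0.007, 0.14, 0.99], [0.024, 0.99, -0.14], [-1.0, 0.024, 0.003]]
corner xy [-241.3   78. ]
t 14.35 pos [440.1  51.4  39.5] toolz heading -8.06 F [ 0.2  0.2 -0. ] w 0.283
delta tool mm [-0.7  5.7 52.2] frac [-0.0027  0.0227  0.2089] turn frac -0.0077
```

View pics/b_scene.png

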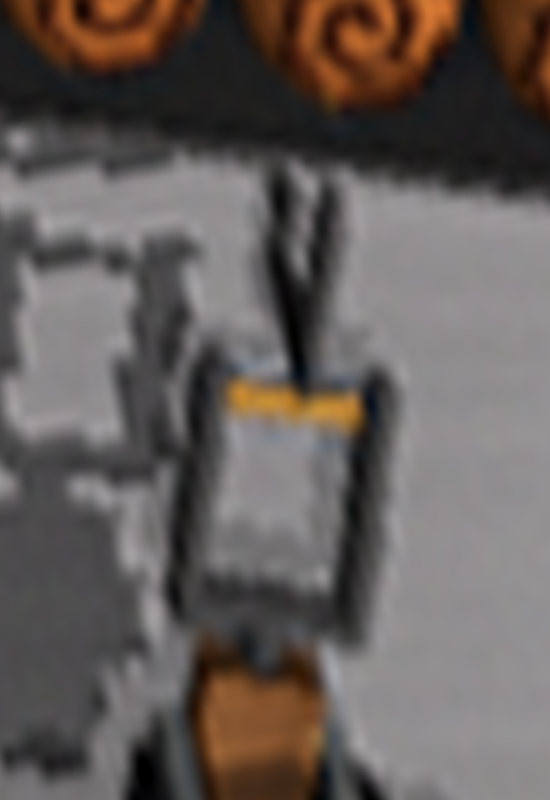

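Call:
{"op": "move_arm", "data": {
  "plan": [
    [-0.003,0.023,0,-0.007,1],
    [0,0,0,0,1],
    [0,0,0.02,0,1],
    [0,0,0.02,0,1],
    [0,0,0,0,1],
    [0,0,0,0,1],
    [0,0,0,0,1],
    [0,0,0,0,1]
  ]
}}

```text
time: 15.2
ee_pos: [452.3, 56.6, 40.7]
tcp_rot: [[0.007, 0.128, 0.992], [0.024, 0.991, -0.128], [-1.0, 0.024, 0.004]]
ft_force: [0.3, -0.0, -0.8]
width: 0.282
```

```bash
python3 - <<'E'
from h import *
print(monitor.observe()["tcp_rot"].round(3).tolist())
t=O+RC@[-189,83]; now(); go(*t,40.5,-7.4)
d=eyes.read_camera("scene")
cv2.imwrite("pics/c_scene.png",rect(d,440,600,-10,100,40,5)[:,:,::-1])
E
```

```text
[[0.007, 0.128, 0.992], [0.024, 0.991, -0.128], [-1.0, 0.024, 0.004]]
corner xy [-229.8   84.7]
t 15.2 pos [452.3  56.6  40.7] toolz heading -7.36 F [ 0.3 -0.  -0.8] w 0.282
delta tool mm [ 0.4 -1.7 40.8] frac [ 0.0014 -0.0069  0.1632] turn frac 0.0005
```

View pics/c_scene.png

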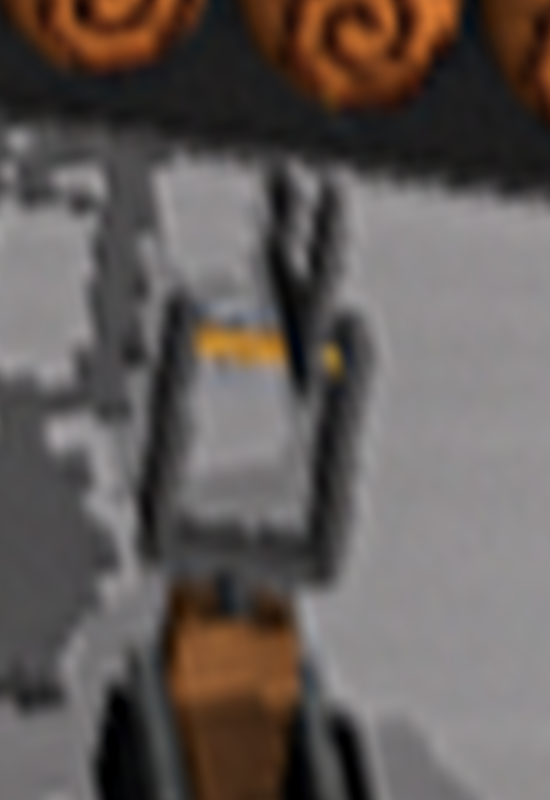

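Call:
{"op": "move_arm", "data": {
  "plan": [
    [0,-0.005,0.02,0,1],
    [0,0,0.025,0,1],
    [0,0,0.03,0,1],
    [0,0,0.03,0,1],
    [0,0,0.03,0,1],
    [0,0,0.02,0,1],
    [0,0,0.01,0,1],
    [0,0,0,0,1]
  ]
}}

```text
time: 16.05
ee_pos: [494.6, 49.6, 39.3]
tcp_rot: [[0.002, 0.128, 0.992], [0.024, 0.991, -0.128], [-1.0, 0.024, -0.001]]
ft_force: [-2.1, 0.6, -1.2]
width: 0.288
```

```bash
python3 - <<'E'
from h import *
print(monitor.observe()["tcp_rot"].round(3).tolist())
t=O+RC@[-189,83]; now(); go(*t,40.5,-7.4)
d=eyes.read_camera("scene")
cv2.imwrite("pics/d_scene.png",rect(d,440,600,-10,100,40,5)[:,:,::-1])
E
```

```text
[[0.002, 0.128, 0.992], [0.024, 0.991, -0.128], [-1.0, 0.024, -0.001]]
corner xy [-187.    83.2]
t 16.05 pos [494.6  49.6  39.3] toolz heading -7.37 F [-2.1  0.6 -1.2] w 0.288
delta tool mm [-1.2 -0.2 -2. ] frac [-0.005  -0.0008 -0.0081] turn frac 0.0003
```

View pics/d_scene.png

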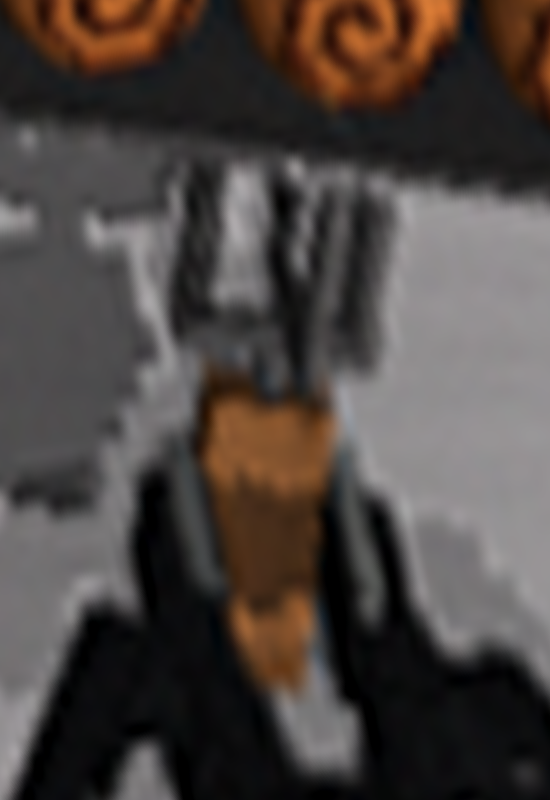

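Call:
{"op": "move_arm", "data": {
  "plan": [
    [0,0,0.01,0,1],
    [0,0,0.012,0,1],
    [0,0,0.012,0,1],
    [0,0,0.012,0,1],
    [0,0,0,0,1],
    [0,0,0,0,1],
    [0,0,0,0,1],
    [0,0,0,0,1]
  ]
}}

```text
time: 16.9
ee_pos: [494.6, 49.2, 37.2]
tcp_rot: [[-0.02, 0.129, 0.991], [0.026, 0.991, -0.128], [-0.999, 0.023, -0.023]]
ft_force: [-1.0, 0.2, -0.5]
width: 0.283
```

```bash
python3 - <<'E'
from h import *
print(monitor.observe()["tcp_rot"].round(3).tolist())
t=O+RC@[-189,83]; now(); go(*t,40.5,-7.4)
D={c:eyes.read_camera(c) for c in("scene","top")}
cv2.imwrite("pics/e_scene.png",rect(D["scene"],440,600,-10,100,40,5)[:,:,::-1])
cv2.imwrite("pics/e_top.png",rect(D["top"],480,640,-60,140,40,4)[:,:,::-1])
E
```

```text
[[-0.02, 0.129, 0.991], [0.026, 0.991, -0.128], [-0.999, 0.023, -0.023]]
corner xy [-186.9   82.8]
t 16.9 pos [494.6  49.2  37.2] toolz heading -7.36 F [-1.   0.2 -0.5] w 0.283
delta tool mm [-3.2  0.2 -2.2] frac [-0.0129  0.0009 -0.0086] turn frac 0.0005
```

View pics/e_scene.png

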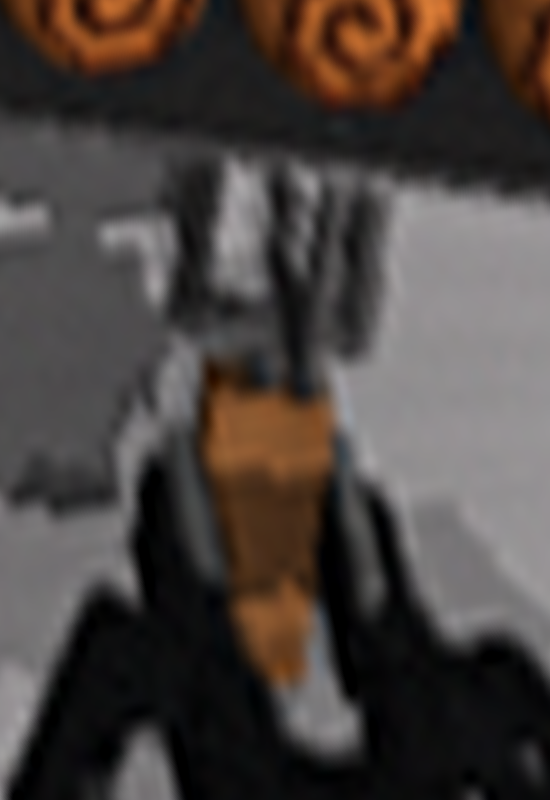

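View pics/e_top.png

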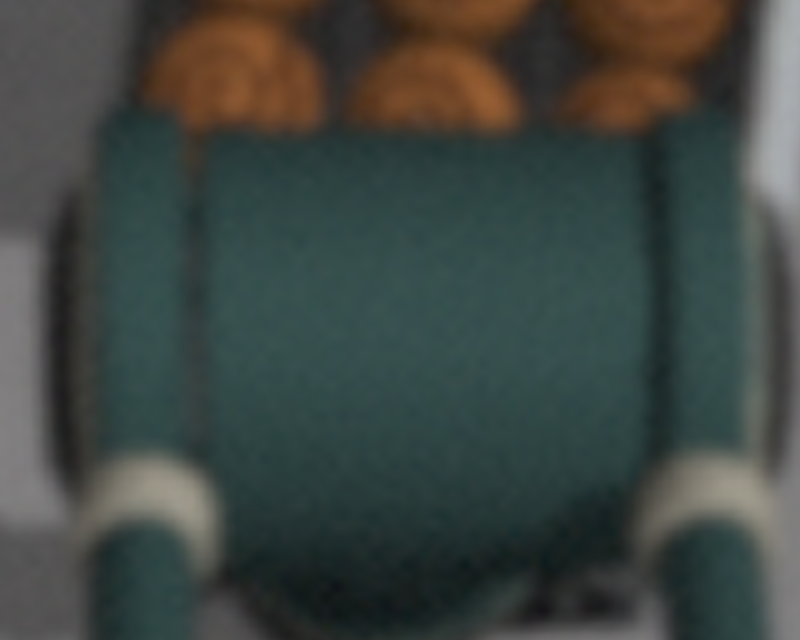

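Call:
{"op": "move_arm", "data": {
  "plan": [
    [0,0,-0.02,0,1],
    [0,0,-0.02,0,1],
    [0.012,0,0,0,1],
    [0,0,0,0,1],
    [0,0,0,0,1],
    [0,0,0,0,1],
    [0,0,0,0,1],
    [0,0,0,0,1]
  ]
}}

```text
time: 17.8
ee_pos: [486.4, 50.5, 35.4]
tcp_rot: [[-0.015, 0.128, 0.992], [0.025, 0.991, -0.128], [-1.0, 0.023, -0.018]]
ft_force: [-0.3, 0.8, 0.1]
width: 0.285
```

```bash
python3 - <<'E'
from h import *
print(monitor.observe()["tcp_rot"].round(3).tolist())
t=O+RC@[-189,83]; now(); go(*t,40.5,-7.4)
D={c:eyes.read_camera(c) for c in("scene",)}
cv2.imwrite("pics/f_scene.png",cv2.resize(D["scene"]["image"][170:280,210:340],None,fx=6,fy=5,interpolation=cv2.INTER_CUBIC)[:,:,::-1])
cv2.imwrite("pics/f2_scene.png",rect(D["scene"],490,570,0,80,40,7)[:,:,::-1])
E
```

```text
[[-0.015, 0.128, 0.992], [0.025, 0.991, -0.128], [-1.0, 0.023, -0.018]]
corner xy [-195.2   83. ]
t 17.8 pos [486.4  50.5  35.4] toolz heading -7.36 F [-0.3  0.8  0.1] w 0.285
delta tool mm [-5.2  0.1  6.1] frac [-0.0207  0.0004  0.0245] turn frac 0.0005
```

View pics/f2_scene.png

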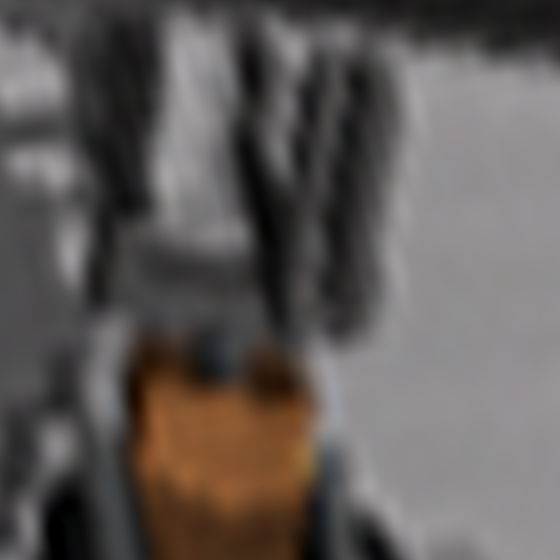

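Call:
{"op": "move_arm", "data": {
  "plan": [
    [0,0,-0.02,0,1],
    [0,0,-0.02,0,1],
    [0,0,0,0,1],
    [0,0,0,0,1],
    [0,0,0,0,1],
    [0,0,0,0,1],
    [0,0,0,0,1],
    [0,0,0,0,1]
  ]
}}

```text
time: 18.65
ee_pos: [475.5, 51.9, 35.7]
tcp_rot: [[-0.015, 0.128, 0.992], [0.025, 0.991, -0.128], [-1.0, 0.023, -0.018]]
ft_force: [0.1, -0.2, 0.2]
width: 0.285
```

```bash
python3 - <<'E'
from h import *
t=O+RC@[-189,83]; now(); go(*t,40.5,-7.4)
D={c:eyes.read_camera(c) for c in("scene",)}
cv2.imwrite("pics/f3_scene.png",rect(D["scene"],490,570,0,80,40,7)[:,:,::-1])
E
```

```text
corner xy [-206.2   83. ]
t 18.65 pos [475.5  51.9  35.7] toolz heading -7.36 F [ 0.1 -0.2  0.2] w 0.285
delta tool mm [-5.1  0.1 17.1] frac [-0.0204  0.0004  0.0683] turn frac 0.0005
```

View pics/f3_scene.png

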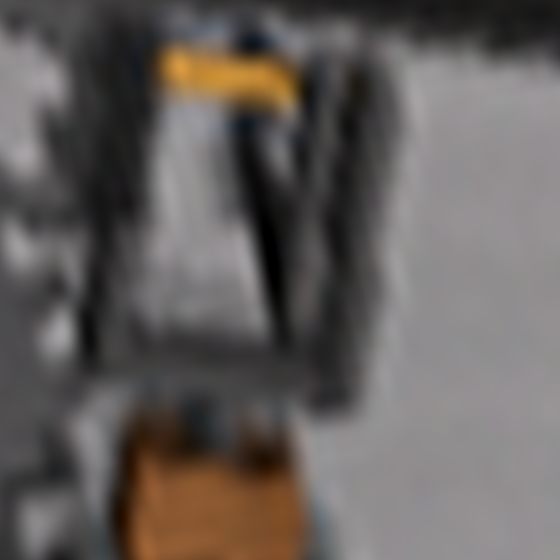

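The brass gate shows shut across the mouth at (230,78), with the bar inside the hook. Now I'll release.

Call:
{"op": "move_arm", "data": {
  "plan": [
    [0,0,0.02,0,1],
    [0,0,0,0,1],
    [0,0,0,0,0.5],
    [0,0,0,0,0.4],
    [0,0,0,0,0.4],
    [-0.06,0,0,0,0.4],
    [-0.14,0,0,0,0.4],
    [-0.18,0,0,0,0.4]
  ]
}}

```text
time: 19.5
ee_pos: [476.4, 48.5, 125.9]
tcp_rot: [[-0.03, 0.129, 0.991], [0.025, 0.991, -0.128], [-0.999, 0.021, -0.033]]
ft_force: [1.4, 0.2, 0.1]
width: 0.598
```

Call:
{"op": "move_arm", "data": {
  "plan": [
    [-0.16,0,0,0,0.4],
    [-0.1,0,-0.1,0,0.4],
    [0,0.16,0,0,0.4],
    [0,0.19,0,0,0.4],
    [0,0.19,0,0,0.4],
    [0,0.19,0,0,0.4],
    [0,0.1,0,0,0.4],
    [0,0,0,0,0.4]
  ]
}}

```text
time: 20.3
ee_pos: [486.8, 262.5, 211.2]
tcp_rot: [[-0.008, 0.134, 0.991], [0.028, 0.991, -0.133], [-1.0, 0.027, -0.011]]
ft_force: [0.7, -0.3, 0.2]
width: 0.6
```

```bash
python3 - <<'E'
from h import *
now(); go(471,52,100)
D={c:eyes.read_camera(c) for c in("scene","top")}
cv2.imwrite("pics/z1.png",cv2.resize(D["scene"]["image"][160:290,190:340],None,fx=5,fy=4.5,interpolation=cv2.INTER_CUBIC)[:,:,::-1])
cv2.imwrite("pics/z2.png",rect(D["top"],440,700,-90,160,30,2.3)[:,:,::-1])
for c,d in D.items():
    w=cloud(d); m=(w[...,2]>50)&(w[...,2]<70)&(w[...,0]>540)&(w[...,0]<720)&(w[...,1]>-70)&(w[...,1]<130)
    print(c,cv2.minAreaRect(w[m][:,:2].astype(np.float32)))
E
```

```text
corner xy [-222.1  293.3]
t 20.3 pos [486.8 262.5 211.2] toolz heading -7.67 F [ 0.7 -0.3  0.2] w 0.6
delta tool mm [ 105.4 -213.6   13.7] frac [ 0.4216 -0.8545  0.0548] turn frac None
scene ((613.414306640625, 30.535064697265625), (161.62274169921875, 142.08900451660156), 82.06837463378906)
top ((609.4976806640625, 33.20930099487305), (159.85238647460938, 137.2469482421875), 82.51688385009766)
```

View pics/z1.png

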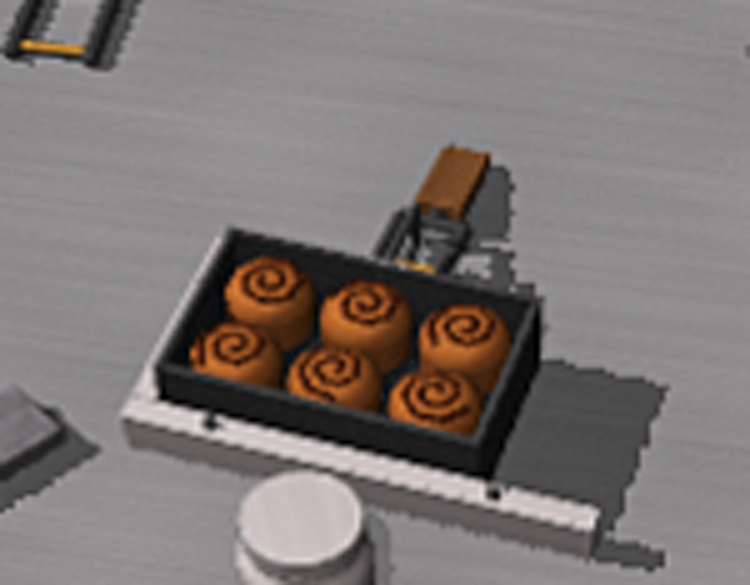

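View pics/z2.png

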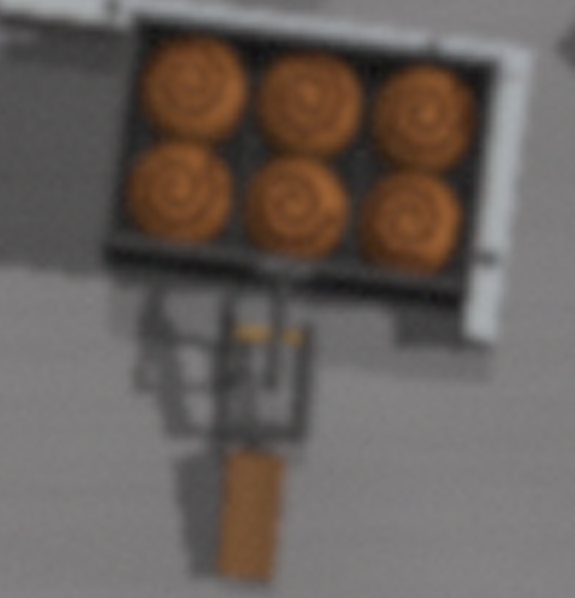

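```bash
python3 - <<'E'
from h import *
for c in("top","scene"):
    d=eyes.read_camera(c); new=rect(d,500,710,-90,170,60,3)[:,:,::-1].copy()
    old=cv2.imread(f"pics/h_{c}60.png"); sl=(slice(100,370),slice(210,630))
    if c=="scene": sl=(slice(60,370),slice(210,630))
    f=lambda i:cv2.cvtColor(i,cv2.COLOR_BGR2GRAY)[sl].astype(np.float32)
    (dx,dy),r=cv2.phaseCorrelate(f(old),f(new),cv2.createHanningWindow(f(old).shape[::-1],cv2.CV_32F))
    print(c,"tin shift mm since homing: x",-dy/3,"y",-dx/3,r)
    for q in("shaker","bowl","brush"): print(q,[(np.round(r["position"]).tolist(),round(r["p"],2)) for r in finder.recognise(c,q)][:1])
print(monitor.observe()["qd"].round(2))
order.sign_off()
E
```

```text
top tin shift mm since homing: x 0.035672154731770434 y -0.014983422415582481 0.2870230014105066
shaker [([760.0, 48.0, 110.0], 0.7)]
bowl [([678.0, 392.0, 41.0], 0.87)]
brush [([726.0, -158.0, 19.0], 0.81)]
scene tin shift mm since homing: x -0.01440170521671765 y -0.006130239458637258 0.9215875578147393
shaker [([799.0, 49.0, 81.0], 0.8)]
bowl []
brush [([738.0, -160.0, 15.0], 0.77)]
[ 0.27  0.13 -0.25  0.02  0.06  0.04]
the job is handed in; nothing more can be done
```

The job is handed in at about 20 s of the 67 s allowed. By my last checks everything is in place, but `order.sign_off()` gives no verdict.

- **Tin:** I pushed it against the back fence and then the side fence. Both pushes ended on firm contact, at about 14 N and 22 N. The camera estimate puts its middle within about 1 mm of home. Since homing it has shifted less than 0.05 mm. Its final angle agrees with the corner's to about 0.3°.
- **Tag:** I picked up the small brown tag, not the larger brown or the purple one, and pressed its hook onto the loop's bar until it bottomed. I then drew it back a little and saw the brass gate shut with the bar inside. After I let go and moved the arm clear, both cameras showed the gate still shut. The bar was inside the hook, and the fob end was hanging down to or near the bench.
- **Bystanders:** The shaker and brush read within a few mm of their starting positions, except that the shaker estimate from the scene camera was wrong at the start. In the final pictures it stands where it did.

One reading disagreed. The top camera now places the bowl at (678, 392), against (647, 375) at the start, and the scene camera missed it. The arm hid part of the bowl in that last view and never came down near it, so I take this as a detection error, but I did not check further before handing in.

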